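# Index a tile stop and seat the tile against its fence

## Robot

A 6-joint arm with a two-finger parallel gripper is mounted at the origin on the work surface. World frame = base frame: x ahead of the robot, y to its left, z up, the work surface at z = 0. Lengths are in m, angles in rad, forces in N, time in s.
With the tool pointing down it reaches from about 0.325 to 0.9 m from the base axis. Payload 6.1 kg.
Tool frame: the origin (TCP) lies at the very end of the fingers, on their centre line; the grasp point (between the pads) lies 19 mm behind it; z points along the fingers, y is the line along which they close (so a half turn about z gives the same grasp; the last joint's range is limited). The gripper opens to 85 mm and grips with 20 to 120 N. Pads are 22 mm wide; open, the fingers measure 114 mm over their backs; the gripper's body (76 mm by 85 mm) begins 54 mm behind the grasp point. The pads swing forward as they close: fully open they stand 13 mm farther back than shut.
Start: joints at [1.189, 0.22, 1.526, -0, 1.395, -0.126], TCP at [0.158, 0.605, 0.231] pointing down, gripper open.
Joint ranges: [-2.98, 2.98], [-0.91, 2.08], [0.09, 2.57], [-1.24, 4.39], [0.2, 2.65], [-2.68, 2.68]. Speed limits (rad/s): [2.57, 2.57, 3.01, 3.14, 3.14, 3.14].

## Interface

Orientations are given as [roll, pitch, yaw] about the fixed x, y, z axes, in that order (R = Rz(yaw) Ry(pitch) Rx(roll)).
In Python, from rig import arm, camera, order, cut_out gives the robot as it stands.
- The arm moves only by the tool play_rows, never from a script. Its argument "increments" is a list that holds one entry, the list of rows, each a list of 7 numbers: the shift along the tool's x, y, z in mm, then the turn, a rotation vector about the tool's x, y, z in rad, then the finger opening in mm, from 0 to 85.4. A call has 1 to 20 rows; each row is the pose to reach, as a shift and turn from the pose commanded when the call began, along the tool's axes at that moment; what a row does not reach only later rows make up. A row lasts 1/8 s, in which the tool goes at most 62.5 mm and 10.7 degrees, less where a joint would pass 70% of its speed; a pose out of reach is approached as far as the arm can. A call with a gripper value outside its range is refused whole. The fingers move at their own pace and stop on an object; "newtons" is the grip in N (left out, the last holds). Time passes only in rows, so rows that repeat a pose let the fingers close. It gives the time, the measured TCP pose, the force, the opening and the grip force at its end, in the units of the state.
- arm.state(): the state, without advancing time (a new reading comes with each control period).
- camera(name): name is "scene" or "top" or "wrist"; returns a dict with "img" (480x640x3 uint8, red, green, blue), "vfov" (degrees; the focal length in pixels is half the picture's height over the tangent of half this angle, whatever the lens; pixels are square), "cx", "cy" (the principal point, pixels), "extrinsics" (4x4, takes a point from camera to world coordinates); the wrist camera has in their place "mount" (4x4, takes a point from camera to tool coordinates, whose origin is the TCP and whose axes are the flange's). Camera axes: x right, y down, z forward; pixel columns grow to the right and rows downward; lengths in m; the calibration is good to about 2 mm. A picture is of the moment at which its call begins: read the wrist's pose just before it. There is no depth.
- order.finish_job(): hands the job in; it is judged then, once.
Trained networks look in the newest picture that a camera, given by its name, has taken for a name from the list of things; names that differ only in an ending like _2 or _b are one class to them, and where a whole thing is asked for, a point or a joint stands for the part that bears it (a point fixed in the world has none). Each returns a list of dicts, best first, with "confidence" (0 to 1); they miss things now and then, are a little off and sometimes report something else, mostly with a low value. They report only what shows in the picture. A call takes as long as a camera call. They do not tell look-alikes from the thing itself.
- cut_out(camera, target): "region" (480x640 bool, what is visible of it) and "location" ([column, row] in pixels, amid what is visible of it).
The state is a dict: "clock": time; "joint_pos": joint angles; "qd": joint speeds; "joint_efforts": joint torques, N m; "tool_pos": TCP position; "orientation": TCP orientation; "ft_force": force on the tool from outside, world axes, zero at the start; "wrist_torque": the same for the moment, N m; "grip_width": finger opening in m; "gripper_force": force on a finger pad.
Only numpy, scipy, OpenCV 4.12 (cv2) and the standard library are available. Lean on these libraries where they do the work, as an engineer would, in place of code of your own. Each camera call takes 0.05 s, during which the arm holds its last target. There are 200 camera calls.

## Task

Click the tile stop's thumb lever forward, feeling for each click and never forcing it, until the fence stands in the last but one of its six notches, without going past that notch; move the fence only with the lever. Then slide the small stone tile gently up to the fence until the end facing it sits square and flush against it, and let go; leave the bottle, cup and trowel where they are.

Things in the scene. Friction and masses are not known exactly. Their poses are not given: they have to be found in the camera images.
- stop: Fixed tile stop: aluminium bed plate 200 mm (x) by 450 mm (y, from -245 to +205 mm), 12 mm thick, with a closed grey index housing 130 x 130 mm (centre at x 35, y 125 mm; top 62 mm above the table). Origin on the table under the plate; z up. Tiles lie on the -y part of the plate, 12 mm above the table.
- lever_axis (a point): Point on the vertical axis of the thumb lever, 91.5 mm above the table, axes as the stop's. A dark pointer on the hub here points (roughly to the stop's +x) at one of six black dots on the housing's top; the dot farthest to -y is notch 0, the one farthest to +y notch 5.
- thumb_post (a point): Middle of the lever's black thumb post: an upright cylinder 16 mm in diameter, from 68 to 115 mm above the table (this point at 91.5 mm), at the end of the arm, 90 mm from the lever axis, on the -x side of the housing. Forward is anticlockwise from above: the post moves towards the stop's -y. Notches are 0.21 rad (19 mm of post travel) apart.
- lever_arm (a point): Middle of the lever's steel arm, 16 mm wide, 66 to 72 mm above the table. The arm is springy (0.25 N per mm at the post): the post gives 30 to 55 mm before the index clicks over, at 6 to 13 N by a hidden tension setting. At a click the force drops by 2 to 5 N; 19 mm more gives the next click. Let go, the arm springs back to the notch reached. Over 20 N is forcing it.
- fence (a joint): Travel of the fence: 0 in notch 0 (fully back), 8 mm more for each notch forward, 0.040 in notch 5; starts in notch 0, 1 or 2. The last but one notch, wanted here, is notch 4, 0.032. It is driven by the lever's index and can be pushed out of its notch by about 15 N or more on its face.
- fence_face (a point): Middle of the steel fence's working face, which looks to the stop's -y; axes as the stop's. The fence is a bar 130 mm long (x), 10 mm thick, from 13.5 to 33.5 mm above the table (this point at 23.5 mm). It moves to -y, towards the tile, as the lever is clicked forward.
- tile_mid (a point): Centre of the loose stone tile, 60 mm (own x) by 120 mm (own y) by 12 mm thick, about 0.2 kg, lying flat on the bed (this point 18 mm above the table), its +y end facing the fence.
- tile_end (a point): Middle of the tile's end face that must meet the fence, 60 mm along the tile's +y from its centre, same axes as the tile. Seated: this end touches the fence face, square to it, within the length of the fence. More than 12 N of tile against fence is too rough.
- bottle: Bystander: white plastic bottle 66 mm across, 190 mm tall, origin under its base.
- cup: Bystander: white cup 76 mm across, 75 mm tall, origin under its base.
- trowel: Bystander: trowel with a blue handle lying on the table, 270 mm long, origin 10 mm beyond the rear edge of its blade, on the handle side.
Things that resemble listed ones, but are neither listed nor needed, are in the scene too. Of the things that look like the part that bears tile_mid, the largest one is meant.

How it is judged:
On the way, in this order (a step that is already met when the one before it is completed fails the run):
1. the fence is clicked into the last but one notch (value of joint fence between 0.0295 and 0.0345 m), for 0.3 s.
2. the tile's end is flush against the fence (y of tile_end in the frame of fence_face above -0.002 m and angle between the y axis of tile_end and the y axis of fence_face, either way round below 0.05 rad), for 0.2 s.
At the end, for the whole second after the job is handed in: Fence in notch 4 (29.5 to 34.5 mm of travel), the tile lying flat on the bed, at rest and released, its end within 2 mm of the fence face, square within 0.05 rad, and its end's middle within 50 mm of the fence's middle (all of step 1 and all of step 2 and x of tile_end in the frame of fence_face between -0.05 and 0.05 m and angle between tile_end's own z axis and vertical below 0.05 rad and z of tile_end in the frame of fence_face below 0 m and linear speed of tile below 0.01 m/s); the robot touches nothing.
It fails at once if the lever was forced (over 20 N) (contact force between any of the fingers, the arm and lever above 20 N).
It fails at once if the fence went past the wanted notch (value of joint fence above 0.0375 m).
It fails at once if the fence was moved by hand instead of with the lever (contact force between any of the fingers, the arm and fence above 3 N).
It fails at once if the tile was driven hard into the fence (over 12 N) (contact force between tile and fence above 12 N).
It fails at once if a bystander was disturbed (distance of any of bottle, cup, trowel from where it was at the start of the episode above 0.02 m).
It also fails if it takes over 72 s, if anything falls off the work surface, if the arm or the gripper's body presses on something with over 40 N, if the wrist force passes 120 N, or if a joint passes its speed limit or range.

## Working session

There is one attempt and no reset: what is moved stays moved. The work goes in short steps, Python scripts to look and compute and a tool call to move; the robot and the scene stay as the last step left them, time stands still between calls to the robot, and variables do not carry over. Pictures are saved under pics/ and viewed, at most 10 in all, crops included, and the job is handed in when it is done.

Besides the shell and the picture viewer there is one more tool, called after "Call:" by a JSON object that holds its "api" and its "payload". play_rows: Moves the arm, as the interface text tells. Its arguments: {"type":"object","properties":{"increments":{"type":"array"},"newtons":{"type":"number"}},"required":["increments"]}

```bash
ls; mkdir -p pics
python3 - <<'E'
from rig import arm,camera,cut_out
import cv2,numpy as np
for n in ("scene","top"):
    c=camera(n); cv2.imwrite(f"pics/{n}0.png",c["img"][:,:,::-1])
    print(n,c["vfov"],c["cx"],c["cy"],np.round(c["extrinsics"],4).tolist())
    for t in ("stop","thumb_post","fence_face","tile_mid","bottle","cup","trowel"):
        for d in cut_out(n,t)[:4]: print(t,round(d["confidence"],2),d["location"],d["region"].sum())
print(arm.state())
E
```

```text
pics
scene 53.145831725225385 316.37146798497804 239.67504251704892 [[0.5917, 0.6255, -0.5085, 1.1367], [0.8061, -0.4531, 0.3807, -0.4819], [0.0077, -0.6352, -0.7723, 0.9989], [0.0, 0.0, 0.0, 1.0]]
stop 0.78 [314.1, 263.2] 10962
thumb_post 0.76 [361.1, 209.4] 206
fence_face 0.78 [330.4, 253.1] 388
tile_mid 0.78 [253.4, 231.9] 425
tile_mid 0.72 [307.1, 350.4] 737
tile_mid 0.6 [272.2, 288.1] 1112
tile_mid 0.31 [328.8, 253.3] 302
bottle 0.62 [472.1, 190.2] 1246
cup 0.79 [195.3, 376.4] 1418
trowel 0.92 [174.4, 305.0] 2029
top 46.6825137023349 320.8639691132551 245.7495405274075 [[-0.0107, -0.9918, 0.1277, 0.3798], [-0.9999, 0.0104, -0.0029, -0.0109], [0.0016, -0.1277, -0.9918, 1.2345], [0.0, 0.0, 0.0, 1.0]]
stop 0.68 [330.9, 244.9] 17004
fence_face 0.71 [315.6, 237.7] 394
tile_mid 0.87 [404.2, 164.4] 734
tile_mid 0.77 [373.3, 323.7] 841
tile_mid 0.64 [388.3, 235.1] 1522
bottle 0.67 [263.8, 246.7] 331
bottle 0.58 [118.6, 195.5] 1491
cup 0.97 [516.2, 184.8] 1190
trowel 0.95 [497.7, 288.7] 2883
{'clock': 0.8, 'joint_pos': array([ 1.18887467e+00,  2.20351156e-01,  1.52651557e+00,  2.19544947e-05,
        1.39469022e+00, -1.26087300e-01]), 'qd': array([-0.00061469, -0.00021186,  0.00060845,  0.0009443 , -0.0006548 ,
       -0.00077616]), 'joint_efforts': array([-8.40852717e-04, -4.96782088e+01, -3.89719248e+01, -5.80114329e-05,
        3.88529343e-04, -4.09405288e-06]), 'tool_pos': array([0.15814436, 0.6046543 , 0.23132167]), 'orientation': array([ 3.14155451e+00, -1.69530839e-05,  2.88575445e+00]), 'ft_force': array([ 0.04665661, -0.52057245, -0.23482617]), 'wrist_torque': array([-0.01807831, -0.01302991, -0.018921  ]), 'gripper_force': 0.0, 'grip_width': 0.08521265873267525}
```

View pics/top0.png

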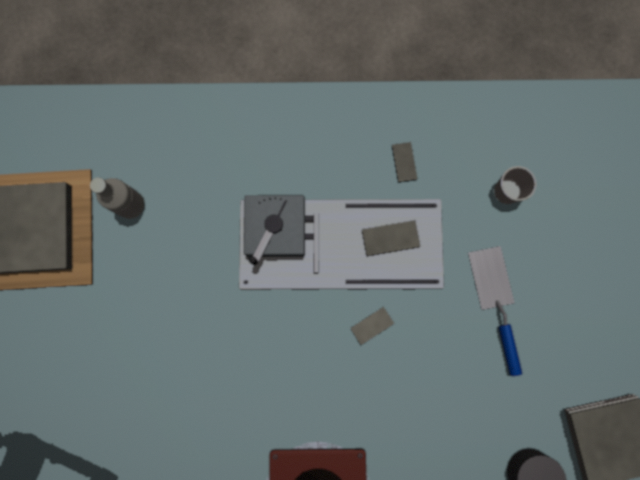

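View pics/scene0.png

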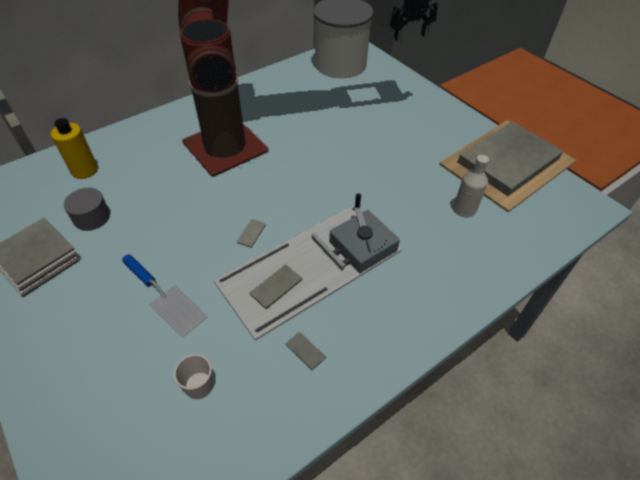

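The top view shows the stop around (340,245), its fence at (316,237), the hub at (274,225), the post near (253,261) and the tile at (390,238). The stop is nearly aligned with the world axes.

```bash
cat > h.py <<'E'
import numpy as np,cv2
def ray(c,uv,z,E=None):
    E=c["extrinsics"] if E is None else E
    f=240/np.tan(np.radians(c["vfov"]/2))
    d=E[:3,:3]@np.array([(uv[0]-c["cx"])/f,(uv[1]-c["cy"])/f,1]); o=E[:3,3]
    return o+d*(z-o[2])/d[2]
def proj(c,p,E=None):
    E=c["extrinsics"] if E is None else E
    f=240/np.tan(np.radians(c["vfov"]/2))
    q=E[:3,:3].T@(np.array(p)-E[:3,3]); return q[:2]/q[2]*f+[c["cx"],c["cy"]]
def wristE(c,s):
    from scipy.spatial.transform import Rotation as R
    T=np.eye(4);T[:3,:3]=R.from_euler("xyz",s["orientation"]).as_matrix();T[:3,3]=s["tool_pos"]
    return T@c["mount"]
E
python3 - <<'E'
from rig import *; from h import *
c=camera("top")
for t,z in(("stop",.012),("tile_mid",.024),("fence_face",.0335),("lever_arm",.072),("thumb_post",.115)):
    for d in cut_out("top",t)[:4]:
        m=d["region"].astype(np.uint8); 
        b=cv2.boxPoints(cv2.minAreaRect(cv2.findNonZero(m)))
        print(t,round(d["confidence"],2),d["location"],[np.round(ray(c,p,z)[:2],4).tolist() for p in b])
for n,p,z in(("hub",(274,224),.08),("post",(253,261),.115),("ptr",(286,203),.07),("c1",(240,200),.012),("c2",(440,200),.012),("c3",(442,289),.012),("c4",(239,290),.012)): print(n,np.round(ray(c,p,z),4))
cv2.imwrite("pics/top1.png",cv2.resize(c["img"][180:300,230:450,::-1],(800,436),interpolation=cv2.INTER_CUBIC))
E
```

```text
stop 0.61 [330.0, 244.7] [[0.6561, 0.1678], [0.6514, -0.2898], [0.4408, -0.2816], [0.4456, 0.1661]]
tile_mid 0.96 [405.6, 163.6] [[0.7642, -0.1736], [0.7711, -0.2203], [0.6836, -0.2305], [0.6768, -0.1842]]
tile_mid 0.59 [390.3, 238.1] [[0.5746, -0.1014], [0.5941, -0.2254], [0.5305, -0.2338], [0.5112, -0.1106]]
tile_mid 0.59 [370.8, 323.6] [[0.3571, -0.0728], [0.4031, -0.1468], [0.3663, -0.1697], [0.3206, -0.0959]]
fence_face 0.6 [314.9, 235.5] [[0.605, 0.0196], [0.6047, -0.0089], [0.4794, -0.0076], [0.4796, 0.0205]]
lever_arm 0.79 [261.2, 245.2] [[0.5002, 0.1435], [0.5673, 0.1009], [0.5545, 0.0815], [0.4876, 0.1242]]
lever_arm 0.74 [495.4, 287.5] [[0.5122, -0.3209], [0.5291, -0.3917], [0.2654, -0.4433], [0.2496, -0.3744]]
thumb_post 0.66 [262.1, 247.8] [[0.496, 0.1363], [0.5583, 0.0968], [0.5488, 0.0824], [0.4867, 0.122]]
thumb_post 0.48 [119.0, 197.9] [[0.6352, 0.4721], [0.6932, 0.4404], [0.6287, 0.3351], [0.5716, 0.3672]]
hub [0.5756 0.0838 0.08  ]
post [0.4942 0.1233 0.115 ]
ptr [0.6224 0.059  0.07  ]
c1 [0.6423 0.1655 0.012 ]
c2 [ 0.6377 -0.2825  0.012 ]
c3 [ 0.4387 -0.2793  0.012 ]
c4 [0.4412 0.1661 0.012 ]
```

View pics/top1.png

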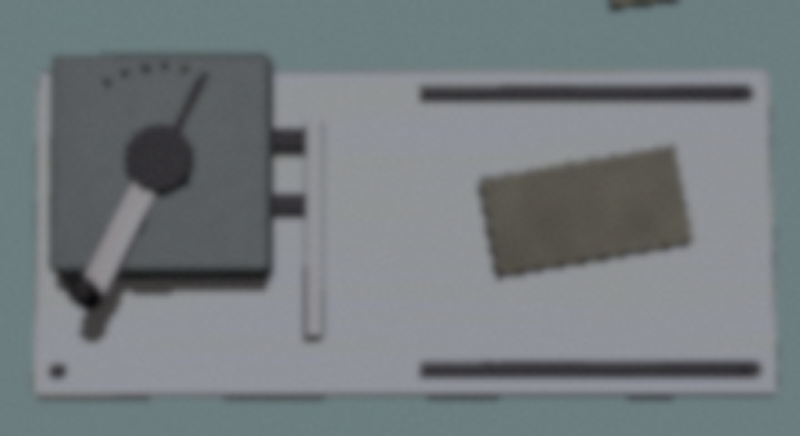

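The pointer covers the sixth dot, the one farthest to -y, so the lever starts in notch 0 and needs 4 clicks. The stop's yaw is about -0.008, the hub is at (0.576, 0.086) and the post at (0.494, 0.123).

```bash
cat >> h.py <<'E'
def inc(start,target):
    "start,target: x,y,z,yaw (tool down) -> mm in tool axes, rotvec z"
    s,t=np.array(start),np.array(target); d=(t-s)[:3]*1000; a=s[3]
    w=(t[3]-s[3]+np.pi)%(2*np.pi)-np.pi
    return np.round([d[0]*np.cos(a)+d[1]*np.sin(a), d[0]*np.sin(a)-d[1]*np.cos(a), -d[2],0,0,-w],3).tolist()
HUB=np.array([.576,.086])
def arc(a,z=.078): return [HUB[0]-.09*np.cos(a),HUB[1]+.09*np.sin(a),z,np.pi-a]
E
python3 - <<'E'
from h import *
s=[.1581,.6047,.2313,2.8858]
print(inc(s,arc(.43,.2)))
for b in (.1,.3,.5,.55,.6): print(b,inc(arc(.43),arc(.43-b)))
E
```

```text
[-446.903, -380.49, 31.3, 0.0, 0.0, 0.174]
0.1 [-0.45, -8.985, -0.0, 0.0, 0.0, -0.1]
0.3 [-4.02, -26.597, -0.0, 0.0, 0.0, -0.3]
0.5 [-11.018, -43.148, -0.0, 0.0, 0.0, -0.5]
0.55 [-13.273, -47.042, -0.0, 0.0, 0.0, -0.55]
0.6 [-15.72, -50.818, -0.0, 0.0, 0.0, -0.6]
```

Call:
{"api": "play_rows", "payload": {"increments": [[[-446.9, -380.5, 31.3, 0, 0, 0.174, 40], [-446.9, -380.5, 31.3, 0, 0, 0.174, 40], [-446.9, -380.5, 31.3, 0, 0, 0.174, 40], [-446.9, -380.5, 31.3, 0, 0, 0.174, 40], [-446.9, -380.5, 31.3, 0, 0, 0.174, 40], [-446.9, -380.5, 31.3, 0, 0, 0.174, 40], [-446.9, -380.5, 31.3, 0, 0, 0.174, 40], [-446.9, -380.5, 31.3, 0, 0, 0.174, 40], [-446.9, -380.5, 31.3, 0, 0, 0.174, 40], [-446.9, -380.5, 31.3, 0, 0, 0.174, 40], [-446.9, -380.5, 31.3, 0, 0, 0.174, 40], [-446.9, -380.5, 31.3, 0, 0, 0.174, 40], [-446.9, -380.5, 31.3, 0, 0, 0.174, 40], [-446.9, -380.5, 31.3, 0, 0, 0.174, 40]]]}}

```text
clock: 2.85
tool_pos: [0.4938, 0.1244, 0.2002]
orientation: [3.141, 0.0, 2.713]
ft_force: [-0.2, 0.3, -0.5]
grip_width: 0.0399
gripper_force: 0.0
```

Run:
```python
from rig import *; from h import *
s=arm.state(); print(s["clock"],s["tool_pos"],s["orientation"],s["ft_force"],s["grip_width"])
c=camera("wrist"); E=wristE(c,s); im=c["img"][:,:,::-1].copy()
p=arc(.43)[:2]
for q,col in((p+[.115],(0,0,255)),(list(HUB)+[.08],(0,255,0)),(p+[.068],(255,0,0))):
    u=proj(c,q,E); print(u); cv2.drawMarker(im,tuple(int(v) for v in u),col,0,15,2)
cv2.imwrite("pics/w0.png",im)
```

```text
2.85 [0.49381053 0.12443794 0.20015832] [3.14137694e+00 1.34530091e-04 2.71347091e+00] [-0.18967923  0.28744181 -0.5370202 ] 0.039923562607973785
[317.72217776 248.1284983 ]
[318.15062786 331.3437939 ]
[318.30702924 230.31955779]
```

View pics/w0.png

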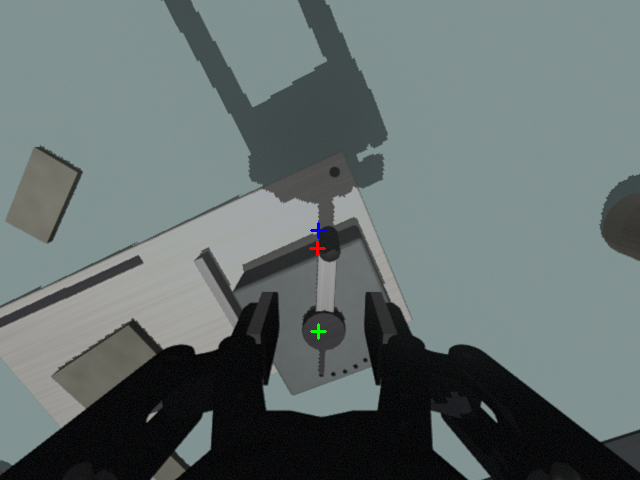

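The wrist view shows the post top at about (329,250) and the hub at (323,330), a little to the +y side of my estimate.

Run:
```python
from rig import *; from h import *
s=arm.state(); c=camera("wrist"); E=wristE(c,s)
for n,uv,z in(("hub",(323,330),.08),("posttop",(330.5,252),.115),("postbot",(330,237),.07)): print(n,ray(c,uv,z,E))
p=ray(c,(330.5,252),.115,E);h=ray(c,(323,330),.08,E);v=p-h;print(np.hypot(*v[:2]),np.arctan2(v[1],-v[0]))
for n in("thumb_post","lever_arm"):
    for d in cut_out("wrist",n)[:2]:
        print(n,d["confidence"],d["location"]);
```

```text
hub [0.5766076  0.09033129 0.08      ]
posttop [0.50069591 0.13045638 0.115     ]
postbot [0.50315955 0.13015038 0.07      ]
0.08586389781647281 0.4862461381459383
thumb_post 0.59 [327.2, 266.1]
lever_arm 0.79 [324.6, 266.6]
```

```bash
sed -i 's/HUB=.*/HUB=np.array([.5765,.088])/' h.py
python3 - <<'E'
from h import *
s=[.4938,.1244,.2002,2.7135]
print(inc(s,arc(.49)))
E
```

```text
[-0.52, 6.785, 122.2, 0.0, 0.0, 0.062]
```

Call:
{"api": "play_rows", "payload": {"increments": [[[-0.5, 6.8, 30, 0, 0, 0.062, 40], [-0.5, 6.8, 60, 0, 0, 0.062, 40], [-0.5, 6.8, 85, 0, 0, 0.062, 40], [-0.5, 6.8, 105, 0, 0, 0.062, 40], [-0.5, 6.8, 122, 0, 0, 0.062, 40], [-0.5, 6.8, 122, 0, 0, 0.062, 40]]]}}

```text
clock: 3.8
tool_pos: [0.4964, 0.1294, 0.0766]
orientation: [-3.14, -0.002, 2.65]
ft_force: [0.1, -0.0, -0.5]
grip_width: 0.0399
gripper_force: 0.0
```

Call:
{"api": "play_rows", "payload": {"increments": [[[-0.1, -4.5, 0, 0, 0, -0.05, 40], [-0.4, -9.0, 0, 0, 0, -0.1, 40], [-1.0, -13.4, 0, 0, 0, -0.15, 40], [-1.8, -17.9, 0, 0, 0, -0.2, 40], [-2.8, -22.3, 0, 0, 0, -0.25, 40], [-2.8, -22.3, 0, 0, 0, -0.25, 40]]]}}

```text
clock: 4.55
tool_pos: [0.4905, 0.1087, 0.0792]
orientation: [3.14, 0.002, 2.899]
ft_force: [1.4, 2.7, 0.9]
grip_width: 0.04
gripper_force: 1.0
```

Call:
{"api": "play_rows", "payload": {"increments": [[[-0.1, -4.5, 0, 0, 0, -0.05, 40], [-0.4, -9.0, 0, 0, 0, -0.1, 40], [-0.4, -9.0, 0, 0, 0, -0.1, 40]]]}}

```text
clock: 4.92
tool_pos: [0.4889, 0.1002, 0.0792]
orientation: [3.14, 0.003, 2.998]
ft_force: [1.9, 3.6, 1.7]
grip_width: 0.0401
gripper_force: 1.9
```

Call:
{"api": "play_rows", "payload": {"increments": [[[-0.1, -4.5, 0, 0, 0, -0.05, 40], [-0.1, -4.5, 0, 0, 0, -0.05, 40]]]}}

```text
clock: 5.18
tool_pos: [0.4884, 0.0957, 0.0791]
orientation: [3.14, 0.003, 3.048]
ft_force: [2.8, 4.3, 2.5]
grip_width: 0.0401
gripper_force: 2.3
```

Call:
{"api": "play_rows", "payload": {"increments": [[[-0.1, -4.5, 0, 0, 0, -0.05, 40], [-0.1, -4.5, 0, 0, 0, -0.05, 40]]]}}

```text
clock: 5.42
tool_pos: [0.4879, 0.0913, 0.0789]
orientation: [3.14, 0.002, 3.098]
ft_force: [2.4, 5.0, 3.7]
grip_width: 0.04
gripper_force: 2.7
```

Call:
{"api": "play_rows", "payload": {"increments": [[[-0.1, -4.5, 0, 0, 0, -0.05, 40], [-0.1, -4.5, 0, 0, 0, -0.05, 40]]]}}

```text
clock: 5.68
tool_pos: [0.4879, 0.087, 0.0789]
orientation: [3.14, 0.002, -3.136]
ft_force: [2.5, 6.0, 2.1]
grip_width: 0.0403
gripper_force: 3.0
```

Call:
{"api": "play_rows", "payload": {"increments": [[[-0.1, -4.5, 0, 0, 0, -0.05, 40], [-0.1, -4.5, 0, 0, 0, -0.05, 40]]]}}

```text
clock: 5.92
tool_pos: [0.4881, 0.0826, 0.0789]
orientation: [3.14, 0.003, -3.086]
ft_force: [3.8, 7.1, 3.5]
grip_width: 0.0398
gripper_force: 3.3
```

Call:
{"api": "play_rows", "payload": {"increments": [[[-0.1, -4.5, 0, 0, 0, -0.05, 40], [-0.1, -4.5, 0, 0, 0, -0.05, 40]]]}}

```text
clock: 6.18
tool_pos: [0.4884, 0.0781, 0.0789]
orientation: [3.14, 0.003, -3.036]
ft_force: [1.4, 5.1, 1.9]
grip_width: 0.0399
gripper_force: 2.5
```

Call:
{"api": "play_rows", "payload": {"increments": [[[-0.1, -4.5, 0, 0, 0, -0.05, 40], [-0.1, -4.5, 0, 0, 0, -0.05, 40]]]}}

```text
clock: 6.42
tool_pos: [0.4883, 0.0734, 0.0785]
orientation: [3.141, 0.001, -2.986]
ft_force: [1.7, 5.6, 2.5]
grip_width: 0.0399
gripper_force: 2.5
```

Click 1 came near 0.57 rad of travel. The next ones should come near 0.78, 0.99 and 1.20.

Call:
{"api": "play_rows", "payload": {"increments": [[[-0.1, -4.5, 0, 0, 0, -0.05, 40], [-0.4, -9.0, 0, 0, 0, -0.1, 40], [-0.4, -9.0, 0, 0, 0, -0.1, 40]]]}}

```text
clock: 6.8
tool_pos: [0.4901, 0.0649, 0.0785]
orientation: [3.14, 0.001, -2.886]
ft_force: [1.5, 7.4, 2.9]
grip_width: 0.0404
gripper_force: 3.2
```

Call:
{"api": "play_rows", "payload": {"increments": [[[-0.1, -4.5, 0, 0, 0, -0.05, 40], [-0.1, -4.5, 0, 0, 0, -0.05, 40]]]}}

```text
clock: 7.05
tool_pos: [0.4914, 0.0607, 0.0785]
orientation: [3.14, 0.001, -2.836]
ft_force: [1.6, 7.4, 3.1]
grip_width: 0.04
gripper_force: 3.1
```

Call:
{"api": "play_rows", "payload": {"increments": [[[-0.1, -4.5, 0, 0, 0, -0.05, 40], [-0.1, -4.5, 0, 0, 0, -0.05, 40]]]}}

```text
clock: 7.3
tool_pos: [0.4923, 0.056, 0.0782]
orientation: [3.141, 0.0, -2.786]
ft_force: [1.0, 5.5, 1.9]
grip_width: 0.0396
gripper_force: 2.4
```

Call:
{"api": "play_rows", "payload": {"increments": [[[-0.1, -4.5, 0, 0, 0, -0.05, 40], [-0.4, -9.0, 0, 0, 0, -0.1, 40], [-0.4, -9.0, 0, 0, 0, -0.1, 40]]]}}

```text
clock: 7.68
tool_pos: [0.4956, 0.048, 0.078]
orientation: [3.14, -0.0, -2.686]
ft_force: [0.0, 7.5, 2.9]
grip_width: 0.0401
gripper_force: 3.1
```

Call:
{"api": "play_rows", "payload": {"increments": [[[-0.1, -4.5, 0, 0, 0, -0.05, 40], [-0.1, -4.5, 0, 0, 0, -0.05, 40]]]}}

```text
clock: 7.92
tool_pos: [0.4975, 0.0442, 0.078]
orientation: [3.139, -0.0, -2.636]
ft_force: [-0.2, 8.4, 3.0]
grip_width: 0.0396
gripper_force: 3.3
```

Call:
{"api": "play_rows", "payload": {"increments": [[[-0.1, -4.5, 0, 0, 0, -0.05, 40], [-0.1, -4.5, 0, 0, 0, -0.05, 40]]]}}

```text
clock: 8.18
tool_pos: [0.4997, 0.04, 0.0779]
orientation: [3.14, -0.001, -2.586]
ft_force: [-0.0, 4.9, 2.3]
grip_width: 0.0398
gripper_force: 2.2
```

Run:
```python
from rig import *; from h import *
c=camera("top"); cv2.imwrite("pics/top2.png",cv2.resize(c["img"][180:300,230:450,::-1],(800,436),interpolation=cv2.INTER_CUBIC))
```

```text
(no output)
```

View pics/top2.png

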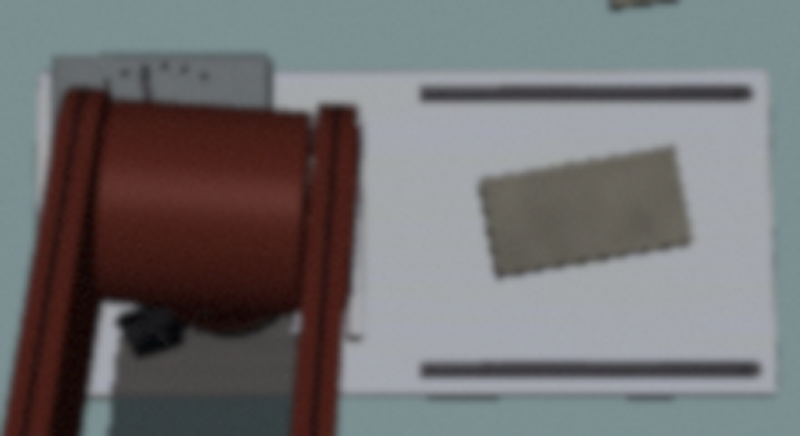

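The pointer is at (146,80). Dots 165, 185 and 205 lie to its right and 125 to its left, so this is notch 3. One more click to go, at about 1.22 rad.

Call:
{"api": "play_rows", "payload": {"increments": [[[-0.1, -4.5, 0, 0, 0, -0.05, 40], [-0.4, -9.0, 0, 0, 0, -0.1, 40], [-0.4, -9.0, 0, 0, 0, -0.1, 40]]]}}

```text
clock: 8.6
tool_pos: [0.5044, 0.0327, 0.0777]
orientation: [3.139, -0.001, -2.486]
ft_force: [-1.5, 6.9, 2.8]
grip_width: 0.04
gripper_force: 3.0
```

Call:
{"api": "play_rows", "payload": {"increments": [[[-0.1, -4.5, 0, 0, 0, -0.05, 40], [-0.1, -4.5, 0, 0, 0, -0.05, 40]]]}}

```text
clock: 8.85
tool_pos: [0.5069, 0.0294, 0.0776]
orientation: [3.138, -0.001, -2.436]
ft_force: [-2.7, 6.7, 3.4]
grip_width: 0.0401
gripper_force: 3.3
```

Call:
{"api": "play_rows", "payload": {"increments": [[[-0.1, -4.5, 0, 0, 0, -0.05, 40], [-0.1, -4.5, 0, 0, 0, -0.05, 40]]]}}

```text
clock: 9.1
tool_pos: [0.5098, 0.026, 0.0775]
orientation: [3.138, -0.001, -2.386]
ft_force: [-2.0, 6.1, 3.4]
grip_width: 0.0399
gripper_force: 2.8
```

Run:
```python
from rig import *; from h import *
print(arm.state()["ft_force"])
c=camera("top"); cv2.imwrite("pics/top3.png",cv2.resize(c["img"][185:285,235:345,::-1],(660,600),interpolation=cv2.INTER_CUBIC))
print(arm.state()["ft_force"])
```

```text
[-2.02508777  6.07300104  3.4404232 ]
[-0.64146049  4.40552912  2.08777661]
```

View pics/top3.png

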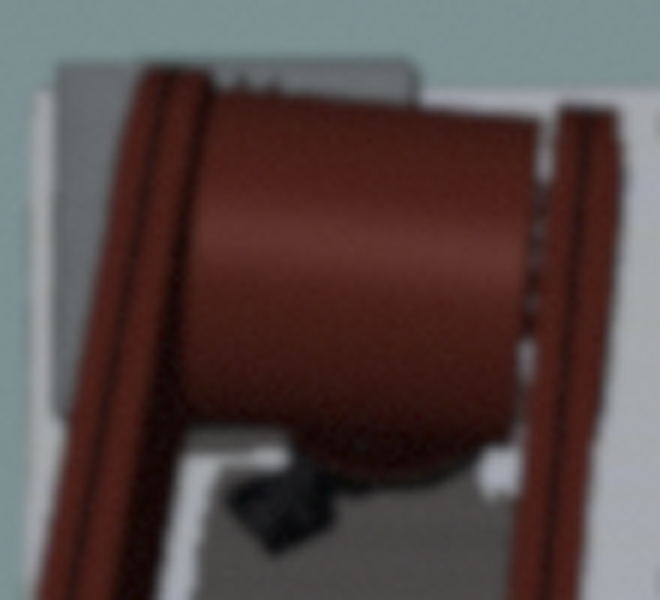

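The force fell from 8.4 N, and a moment later read 4.4 N, so click 4 is in. I'll ease back along the arc by 0.41 rad and then lift.

Call:
{"api": "play_rows", "payload": {"increments": [[[-0.4, 9.0, 0, 0, 0, 0.1, 40], [-1.8, 17.9, 0, 0, 0, 0.2, 40], [-4.0, 26.6, 0, 0, 0, 0.3, 40], [-7.1, 35.0, 0, 0, 0, 0.4, 40], [-7.1, 35.0, 0, 0, 0, 0.4, 40]]]}}

```text
clock: 9.78
tool_pos: [0.4913, 0.0552, 0.0775]
orientation: [-3.141, -0.002, -2.783]
ft_force: [0.5, 0.8, -0.2]
grip_width: 0.0402
gripper_force: 0.0
```

Call:
{"api": "play_rows", "payload": {"increments": [[[0, 0, -20, 0, 0, 0, 40], [0, 0, -50, 0, 0, 0, 40], [0, 0, -90, 0, 0, 0, 20], [0, 90, -120, 0, 0, 0, 0], [0, 150, -120, 0, 0, 0, 0], [0, 150, -120, 0, 0, 0, 0]]]}}

```text
clock: 10.52
tool_pos: [0.4388, 0.1973, 0.1987]
orientation: [-3.141, 0.0, -2.781]
ft_force: [-0.0, -0.1, 0.6]
grip_width: 0.0003
gripper_force: 0.0
```

Run:
```python
from rig import *; from h import *
c=camera("top"); cv2.imwrite("pics/top4.png",cv2.resize(c["img"][180:300,230:450,::-1],(800,436),interpolation=cv2.INTER_CUBIC))
for d in cut_out("top","tile_mid"):
    r=cv2.minAreaRect(cv2.findNonZero(d["region"].astype(np.uint8)))
    print(d["confidence"],d["location"],[np.round(ray(c,p,.024)[:2],4).tolist() for p in cv2.boxPoints(r)],ray(c,r[0],.024))
print(arm.state()["tool_pos"],arm.state()["orientation"],arm.state()["joint_pos"])
```

```text
0.75 [372.8, 324.6] [[0.3569, -0.0735], [0.4024, -0.1466], [0.3652, -0.1697], [0.3201, -0.0967]] [ 0.36104871 -0.12156704  0.024     ]
0.68 [404.1, 163.6] [[0.7664, -0.1743], [0.7738, -0.2198], [0.6843, -0.2314], [0.6771, -0.1863]] [ 0.7252089  -0.20296133  0.024     ]
0.38 [390.6, 236.5] [[0.5733, -0.1031], [0.5923, -0.2231], [0.5319, -0.2311], [0.5132, -0.1118]] [ 0.55257611 -0.16719088  0.024     ]
[0.43881545 0.19744364 0.19836114] [-3.14151611e+00  1.29762421e-04 -2.77905093e+00] [ 2.58773259e-01 -1.02968512e-01  1.92760098e+00 -6.47640026e-05
  1.31682319e+00 -1.67454852e+00]
```

View pics/top4.png

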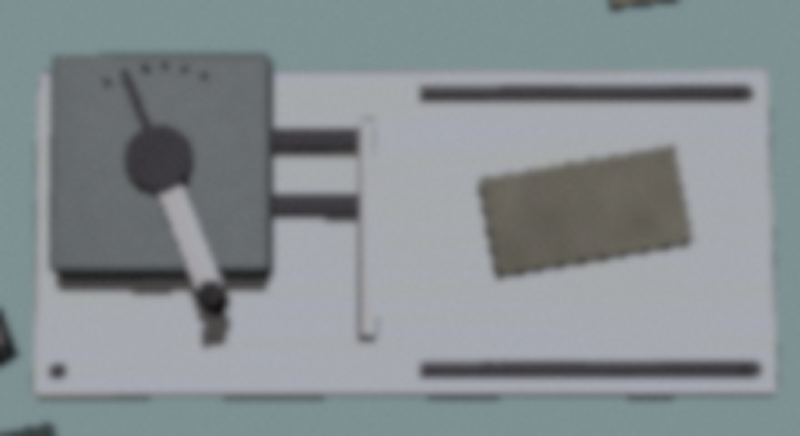

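The pointer at (125,75) now has one dot left of it, so it is notch 4, and the fence has moved forward. Next is the tile: centre about (0.5526, -0.167), yaw about 0.157.

Run:
```python
from rig import *; from h import *
print(inc([.4388,.1974,.1984,-2.779],[.5526,-.1672,.1,1.728]))
c=camera("top")
for uv in ((333.1,215),(333.3,272)): print(ray(c,uv,.0335))
for d in cut_out("top","fence_face")[:1]: print([np.round(ray(c,p,.0335)[:2],4).tolist() for p in cv2.boxPoints(cv2.minAreaRect(cv2.findNonZero(d["region"].astype(np.uint8))))])
```

```text
[22.923, -381.259, 98.4, 0.0, 0.0, 1.776]
[ 0.60209187 -0.04198705  0.0335    ]
[ 0.47683379 -0.04073105  0.0335    ]
[[0.6072, 0.0196], [0.6066, -0.0396], [0.4769, -0.0379], [0.4775, 0.0205]]
```

Call:
{"api": "play_rows", "payload": {"increments": [[[22.9, -381.3, 0, 0, 0, 1.776, 85], [22.9, -381.3, 0, 0, 0, 1.776, 85], [22.9, -381.3, 0, 0, 0, 1.776, 85], [22.9, -381.3, 0, 0, 0, 1.776, 85], [22.9, -381.3, 0, 0, 0, 1.776, 85], [22.9, -381.3, 0, 0, 0, 1.776, 85], [22.9, -381.3, 0, 0, 0, 1.776, 85], [22.9, -381.3, 0, 0, 0, 1.776, 85], [22.9, -381.3, 50, 0, 0, 1.776, 85], [22.9, -381.3, 98, 0, 0, 1.776, 85], [22.9, -381.3, 98, 0, 0, 1.776, 85], [22.9, -381.3, 98, 0, 0, 1.776, 85], [22.9, -381.3, 98, 0, 0, 1.776, 85]]]}}

```text
clock: 12.35
tool_pos: [0.5536, -0.1707, 0.1028]
orientation: [3.138, 0.003, 1.724]
ft_force: [-0.2, -0.3, -0.5]
grip_width: 0.085
gripper_force: 0.0
```

Run:
```python
from rig import *; from h import *
s=arm.state(); c=camera("wrist"); E=wristE(c,s); print(s["tool_pos"],s["orientation"])
cv2.imwrite("pics/w1.png",c["img"][:,:,::-1])
for t,z in(("tile_mid",.024),("fence_face",.0335)):
  for d in cut_out("wrist",t)[:3]:
    r=cv2.minAreaRect(cv2.findNonZero(d["region"].astype(np.uint8)))
    print(t,d["confidence"],d["location"],r,[np.round(ray(c,p,z,E)[:2],4).tolist() for p in cv2.boxPoints(r)])
```

```text
[ 0.55362939 -0.17072973  0.10281273] [3.13789222e+00 2.62628784e-03 1.72445048e+00]
tile_mid 0.7 [359.3, 23.3] ((338.5, 28.999996185302734), (236.99996948242188, 57.99999237060547), 0.0) [[0.4789, -0.0601], [0.477, -0.0311], [0.608, -0.0105], [0.616, -0.0386]]
tile_mid 0.68 [49.7, 133.3] ((47.682403564453125, 131.23391723632812), (155.98451232910156, 68.39471435546875), 58.392494201660156) [[0.3373, -0.0957], [0.3734, -0.0709], [0.418, -0.1411], [0.3789, -0.1712]]
tile_mid 0.64 [529.6, 314.1] ((532.5, 313.5), (53.0, 123.0), 90.0) [[0.6666, -0.1798], [0.7543, -0.1663], [0.7719, -0.2083], [0.6793, -0.2225]]
fence_face 0.66 [359.5, 24.6] ((337.5, 29.0), (58.0, 237.0), 90.0) [[0.4793, -0.0338], [0.6047, -0.0141], [0.6123, -0.041], [0.4811, -0.0616]]
```

View pics/w1.png

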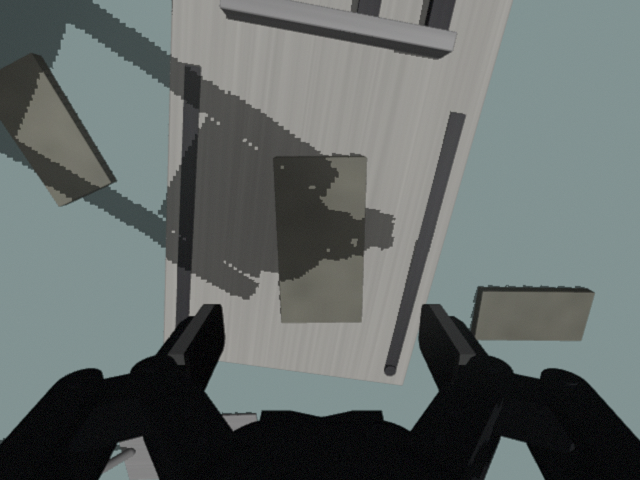

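The wrist view shows the tile corners at (274,157), (366,156), (361,322) and (281,322). The lower edge of the fence face runs from (222,11) to (450,56).

Run:
```python
from rig import *; from h import *
s=arm.state(); c=camera("wrist"); E=wristE(c,s)
P=[ray(c,u,.024,E)[:2] for u in((274,157),(366,156),(361,322),(281,322))]; print(np.round(P,4),np.mean(P,0))
d=(P[0]+P[1]-P[2]-P[3]); print(np.hypot(*d)/2,"yaw",np.arctan2(-d[0],d[1]))
for u in((222,11),(450,56)): print(ray(c,u,.0135,E))
t=np.mean(P,0); print(inc([*s["tool_pos"],s["orientation"][2]],[t[0],t[1],.012,np.arctan2(-d[0],d[1])+np.pi/2]))
```

```text
[[ 0.5157 -0.1104]
 [ 0.5732 -0.1008]
 [ 0.5927 -0.2186]
 [ 0.5342 -0.2277]] [ 0.55397707 -0.16438451]
0.11908428842974494 yaw 0.15993005834555793
[ 0.47490201 -0.03297267  0.0135    ]
[ 0.61387424 -0.03514716  0.0135    ]
[5.412, 1.835, 89.868, 0.0, 0.0, -0.006]
```

Call:
{"api": "play_rows", "payload": {"increments": [[[5.4, 1.8, 30, 0, 0, -0.006, 85], [5.4, 1.8, 60, 0, 0, -0.006, 85], [5.4, 1.8, 75, 0, 0, -0.006, 85], [5.4, 1.8, 80, 0, 0, -0.006, 85], [5.4, 1.8, 80, 0, 0, -0.006, 85]]]}}

```text
clock: 13.18
tool_pos: [0.5534, -0.1641, 0.0206]
orientation: [3.141, 0.0, 1.73]
ft_force: [-0.0, -0.3, -0.4]
grip_width: 0.0855
gripper_force: 0.0
```

Call:
{"api": "play_rows", "payload": {"increments": [[[0, 0, 3, 0, 0, 0, 85], [0, 0, 6, 0, 0, 0, 85], [0, 0, 9, 0, 0, 0, 85], [0, 0, 9, 0, 0, 0, 85], [0, 0, 9, 0, 0, 0, 85]]]}}

```text
clock: 13.8
tool_pos: [0.5529, -0.1639, 0.011]
orientation: [-3.142, -0.0, 1.73]
ft_force: [-0.2, -0.6, 0.4]
grip_width: 0.0849
gripper_force: 0.0
```

Call:
{"api": "play_rows", "payload": {"increments": [[[0, 0, 3, 0, 0, 0, 85], [0, 0, 3, 0, 0, 0, 70], [0, 0, 3, 0, 0, 0, 62], [0, 0, 3, 0, 0, 0, 58], [0, 0, 3, 0, 0, 0, 55], [0, 0, 3, 0, 0, 0, 55], [0, 0, 3, 0, 0, 0, 55]]], "newtons": 20}}

```text
clock: 14.68
tool_pos: [0.5529, -0.1639, 0.0081]
orientation: [3.141, 0.0, 1.73]
ft_force: [-1.0, 0.2, 1.7]
grip_width: 0.0595
gripper_force: 23.1
```

Call:
{"api": "play_rows", "payload": {"increments": [[[6, 0.6, 0, 0, 0, 0.03, 55], [13, 1.2, 0, 0, 0, 0.06, 55], [20, 2, 0, 0, 0, 0.09, 55], [27, 2.7, 0, 0, 0, 0.12, 55], [34, 3.4, 0, 0, 0, 0.15, 55], [41, 4.1, 0, 0, 0, 0.17, 55], [47, 4.7, 0, 0, 0, 0.17, 55], [52, 5.2, 0, 0, 0, 0.17, 55], [52, 5.2, 0, 0, 0, 0.17, 55]]]}}

```text
clock: 15.8
tool_pos: [0.5499, -0.111, 0.0082]
orientation: [3.141, -0.001, 1.56]
ft_force: [-0.1, 1.6, 3.0]
grip_width: 0.0596
gripper_force: 23.2
```

Run:
```python
from rig import *; from h import *
s=arm.state(); c=camera("wrist"); E=wristE(c,s); print(s["tool_pos"],s["orientation"],s["ft_force"])
cv2.imwrite("pics/w2.png",c["img"][:,:,::-1])
```

```text
[ 0.54987497 -0.11100368  0.0081604 ] [ 3.14143788e+00 -6.83313412e-04  1.56023304e+00] [-0.14400498  1.57552743  2.97698417]
```

View pics/w2.png

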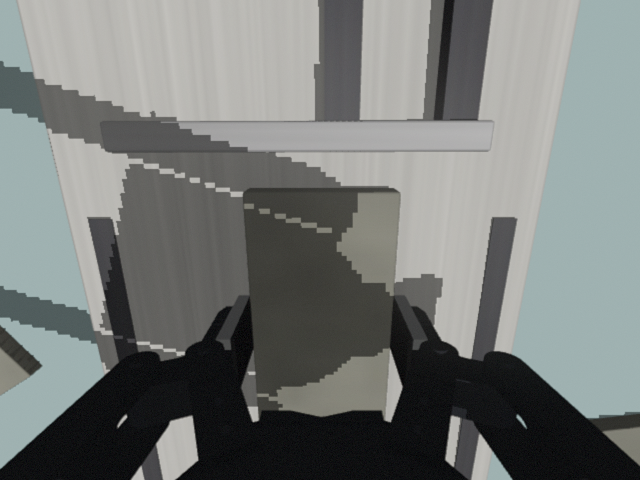

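Tile end and fence face are parallel in the picture, with a gap of about 13 mm (rows 152 to 187).

Call:
{"api": "play_rows", "payload": {"increments": [[[2, 0, 0, 0, 0, 0, 55], [4, 0, 0, 0, 0, 0, 55], [6, 0, 0, 0, 0, 0, 55], [8, 0, 0, 0, 0, 0, 55], [9, 0, 0, 0, 0, 0, 55], [9, 0, 0, 0, 0, 0, 55]]]}}

```text
clock: 16.6
tool_pos: [0.55, -0.1026, 0.0081]
orientation: [3.141, -0.0, 1.56]
ft_force: [0.8, -1.6, 3.7]
grip_width: 0.0593
gripper_force: 23.3
```

Call:
{"api": "play_rows", "payload": {"increments": [[[0.25, 0, 0, 0, 0, 0, 55], [0.5, 0, 0, 0, 0, 0, 55], [0.75, 0, 0, 0, 0, 0, 55], [1, 0, 0, 0, 0, 0, 55]]]}}

```text
clock: 17.1
tool_pos: [0.55, -0.1018, 0.0081]
orientation: [3.141, 0.0, 1.56]
ft_force: [-0.2, -3.4, 3.1]
grip_width: 0.0591
gripper_force: 23.3
```

Run:
```python
from rig import *; from h import *
s=arm.state(); c=camera("wrist"); print(s["tool_pos"],s["ft_force"])
g=cv2.cvtColor(c["img"],cv2.COLOR_RGB2GRAY)
for u in (275,300,325,350,375): print(u,g[140:200:2,u-2:u+3].mean(1).astype(int).tolist())
```

```text
[ 0.54997537 -0.10182367  0.00808574] [-0.18216928 -3.37445627  3.06024592]
275 [184, 184, 185, 112, 76, 121, 163, 167, 160, 110, 112, 107, 87, 87, 87, 87, 88, 87, 87, 77, 99, 100, 100, 100, 66, 54, 60, 65, 65, 65]
300 [184, 185, 174, 101, 76, 109, 165, 169, 170, 171, 173, 171, 170, 171, 96, 88, 88, 88, 87, 78, 101, 100, 101, 101, 59, 57, 63, 67, 67, 67]
325 [93, 93, 93, 93, 84, 114, 167, 171, 171, 173, 174, 173, 172, 171, 170, 171, 173, 97, 87, 79, 97, 97, 97, 97, 61, 59, 65, 71, 70, 69]
350 [97, 96, 96, 96, 90, 118, 169, 171, 172, 174, 176, 175, 174, 172, 171, 172, 172, 172, 170, 135, 180, 181, 170, 98, 65, 61, 67, 72, 72, 72]
375 [185, 185, 175, 101, 77, 136, 171, 173, 174, 176, 178, 176, 176, 174, 172, 173, 174, 174, 170, 138, 185, 186, 162, 103, 67, 64, 94, 128, 133, 133]
```

Call:
{"api": "play_rows", "payload": {"increments": [[[0.25, 0, 0, 0, 0, 0, 55], [0.5, 0, 0, 0, 0, 0, 55], [0.75, 0, 0, 0, 0, 0, 55], [1, 0, 0, 0, 0, 0, 55]]]}}

```text
clock: 17.65
tool_pos: [0.55, -0.1008, 0.0081]
orientation: [3.141, 0.0, 1.56]
ft_force: [-0.1, -4.5, 4.2]
grip_width: 0.0597
gripper_force: 23.4
```

Call:
{"api": "play_rows", "payload": {"increments": [[[0.25, 0, 0, 0, 0, 0, 55], [0.5, 0, 0, 0, 0, 0, 55], [0.75, 0, 0, 0, 0, 0, 55], [1, 0, 0, 0, 0, 0, 55]]]}}

```text
clock: 18.15
tool_pos: [0.55, -0.0998, 0.0081]
orientation: [3.141, 0.0, 1.56]
ft_force: [-0.4, -3.5, 4.4]
grip_width: 0.0596
gripper_force: 23.5
```

Call:
{"api": "play_rows", "payload": {"increments": [[[0.25, 0, 0, 0, 0, 0, 55], [0.5, 0, 0, 0, 0, 0, 55]]]}}

```text
clock: 18.4
tool_pos: [0.55, -0.0993, 0.0081]
orientation: [3.141, 0.0, 1.56]
ft_force: [-0.5, -4.4, 4.2]
grip_width: 0.0596
gripper_force: 23.5
```

Call:
{"api": "play_rows", "payload": {"increments": [[[0.25, 0, 0, 0, 0, 0, 55], [0.5, 0, 0, 0, 0, 0, 55]]]}}

```text
clock: 18.65
tool_pos: [0.55, -0.0988, 0.0081]
orientation: [3.141, 0.0, 1.56]
ft_force: [0.3, -3.3, 5.2]
grip_width: 0.0594
gripper_force: 23.5
```

Call:
{"api": "play_rows", "payload": {"increments": [[[0.25, 0, 0, 0, 0, 0, 55], [0.5, 0, 0, 0, 0, 0, 55]]]}}

```text
clock: 18.9
tool_pos: [0.55, -0.0983, 0.0081]
orientation: [3.141, 0.0, 1.56]
ft_force: [0.3, -3.2, 5.1]
grip_width: 0.0594
gripper_force: 23.5
```

Run:
```python
from rig import *; from h import *
s=arm.state(); c=camera("wrist"); print(s["tool_pos"],s["ft_force"])
g=cv2.cvtColor(c["img"],cv2.COLOR_RGB2GRAY)
for u in (275,300,325,350,375): print(u,g[160:200,u-2:u+3].mean(1).astype(int).tolist())
```

```text
[ 0.54999676 -0.09828869  0.00810384] [ 0.25092217 -3.24239752  5.14512552]
275 [76, 85, 85, 87, 87, 87, 86, 87, 87, 88, 88, 88, 87, 87, 87, 86, 87, 85, 85, 86, 85, 85, 86, 87, 86, 86, 85, 84, 78, 70, 55, 54, 59, 65, 65, 65, 65, 64, 65, 64]
300 [82, 119, 156, 166, 169, 170, 158, 96, 86, 88, 88, 88, 87, 86, 87, 87, 86, 86, 86, 86, 86, 85, 87, 86, 87, 86, 86, 84, 78, 69, 58, 57, 61, 67, 66, 67, 66, 67, 66, 65]
325 [86, 124, 157, 169, 170, 170, 170, 171, 172, 174, 175, 175, 163, 97, 85, 87, 87, 86, 86, 85, 86, 87, 86, 87, 86, 86, 87, 85, 78, 70, 59, 60, 65, 69, 69, 69, 69, 69, 69, 70]
350 [94, 136, 160, 170, 172, 172, 172, 173, 174, 176, 176, 176, 175, 175, 174, 174, 173, 172, 171, 171, 171, 172, 172, 172, 172, 171, 171, 166, 144, 110, 65, 61, 67, 71, 71, 73, 72, 72, 71, 72]
375 [100, 142, 161, 173, 173, 174, 173, 175, 176, 177, 178, 178, 177, 176, 176, 175, 175, 174, 173, 173, 173, 173, 173, 173, 173, 173, 173, 167, 141, 100, 66, 70, 93, 119, 129, 133, 134, 133, 134, 134]
```

Call:
{"api": "play_rows", "payload": {"increments": [[[0.25, 0, 0, 0, 0, 0, 55], [0.5, 0, 0, 0, 0, 0, 55]]]}}

```text
clock: 19.2
tool_pos: [0.55, -0.0978, 0.0081]
orientation: [3.141, 0.0, 1.56]
ft_force: [-0.4, -4.1, 5.4]
grip_width: 0.0595
gripper_force: 23.5
```

Call:
{"api": "play_rows", "payload": {"increments": [[[0.2, 0, 0, 0, 0, 0, 55], [0.4, 0, 0, 0, 0, 0, 55]]]}}

```text
clock: 19.45
tool_pos: [0.55, -0.0974, 0.0081]
orientation: [3.141, 0.0, 1.56]
ft_force: [0.8, -4.1, 5.2]
grip_width: 0.0593
gripper_force: 23.5
```

Call:
{"api": "play_rows", "payload": {"increments": [[[0.2, 0, 0, 0, 0, 0, 55], [0.4, 0, 0, 0, 0, 0, 55]]]}}

```text
clock: 19.7
tool_pos: [0.55, -0.097, 0.0081]
orientation: [3.141, 0.0, 1.56]
ft_force: [0.6, -4.3, 4.7]
grip_width: 0.0599
gripper_force: 23.5
```

Call:
{"api": "play_rows", "payload": {"increments": [[[0.2, 0, 0, 0, 0, 0, 55], [0.4, 0, 0, 0, 0, 0, 55]]]}}

```text
clock: 19.95
tool_pos: [0.55, -0.0966, 0.0081]
orientation: [3.141, 0.0, 1.56]
ft_force: [-0.5, -4.5, 5.3]
grip_width: 0.0592
gripper_force: 23.5
```

Call:
{"api": "play_rows", "payload": {"increments": [[[0.2, 0, 0, 0, 0, 0, 55], [0.4, 0, 0, 0, 0, 0, 55]]]}}

```text
clock: 20.2
tool_pos: [0.55, -0.0962, 0.0081]
orientation: [3.141, 0.0, 1.56]
ft_force: [-0.2, -3.8, 5.1]
grip_width: 0.0597
gripper_force: 23.5
```

Run:
```python
from rig import *; from h import *
s=arm.state(); c=camera("wrist"); E=wristE(c,s); print(s["tool_pos"],s["ft_force"],E[:3,3])
g=cv2.cvtColor(c["img"],cv2.COLOR_RGB2GRAY)
for u in (275,350,375): print(u,g[165:205,u-2:u+3].mean(1).astype(int).tolist())
for z in (.0335,.0135): print(ray(c,(350,190),z,E))
cv2.imwrite("pics/w3.png",cv2.resize(c["img"][110:260,230:430,::-1],(800,600),interpolation=cv2.INTER_CUBIC))
```

```text
[ 0.55004665 -0.09617034  0.00811888] [-0.22992646 -3.83124821  5.14865423] [ 0.55282944 -0.01741932  0.151186  ]
275 [72, 73, 78, 84, 86, 85, 86, 86, 87, 87, 86, 87, 87, 87, 86, 86, 86, 85, 85, 85, 83, 86, 85, 85, 86, 85, 85, 86, 82, 77, 71, 64, 64, 64, 65, 63, 64, 65, 65, 64]
350 [61, 75, 108, 153, 169, 172, 172, 172, 173, 174, 175, 176, 176, 176, 175, 174, 174, 172, 172, 171, 170, 172, 172, 172, 161, 96, 85, 86, 85, 80, 73, 72, 71, 72, 72, 77, 87, 88, 88, 88]
375 [76, 92, 130, 156, 171, 173, 173, 173, 174, 176, 176, 178, 177, 177, 176, 176, 175, 175, 174, 173, 173, 173, 173, 173, 173, 173, 172, 172, 167, 143, 125, 132, 133, 134, 134, 134, 134, 134, 134, 135]
[ 0.56263922 -0.03595528  0.0335    ]
[ 0.56430633 -0.03910536  0.0135    ]
```

View pics/w3.png

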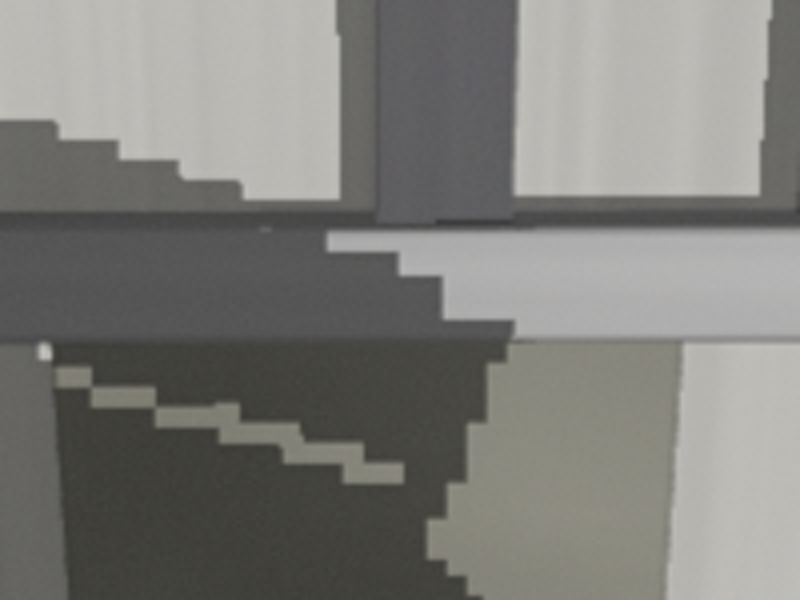

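The fence edge at row 340 of the crop now hides the tile's end edge, so any gap left is under about 1.5 mm. I'll creep on until the force rises.

Call:
{"api": "play_rows", "payload": {"increments": [[[0.15, 0, 0, 0, 0, 0, 55], [0.3, 0, 0, 0, 0, 0, 55]]]}}

```text
clock: 20.5
tool_pos: [0.5501, -0.096, 0.0081]
orientation: [3.141, 0.0, 1.56]
ft_force: [-0.6, -5.3, 5.9]
grip_width: 0.0593
gripper_force: 23.5
```

Call:
{"api": "play_rows", "payload": {"increments": [[[0.15, 0, 0, 0, 0, 0, 55], [0.3, 0, 0, 0, 0, 0, 55]]]}}

```text
clock: 20.75
tool_pos: [0.5501, -0.0959, 0.0081]
orientation: [3.141, 0.001, 1.56]
ft_force: [-0.0, -6.0, 4.5]
grip_width: 0.0593
gripper_force: 23.5
```

Call:
{"api": "play_rows", "payload": {"increments": [[[0.1, 0, 0, 0, 0, 0, 55], [0.3, 0, 0, 0, 0, 0, 55], [0.3, 0, 0, 0, 0, 0, 55]]]}}

```text
clock: 21.12
tool_pos: [0.5501, -0.0958, 0.0081]
orientation: [3.141, 0.001, 1.56]
ft_force: [-0.7, -7.0, 3.8]
grip_width: 0.0595
gripper_force: 23.4
```

The force is now 7.0 N and the tool has stopped advancing, so the tile is seated. Opening, then lifting clear.

Call:
{"api": "play_rows", "payload": {"increments": [[[0, 0, 0, 0, 0, 0, 62], [0, 0, 0, 0, 0, 0, 70], [0, 0, 0, 0, 0, 0, 80], [0, 0, 0, 0, 0, 0, 80], [0, 0, -10, 0, 0, 0, 80], [0, 0, -40, 0, 0, 0, 80], [-30, 0, -80, 0, 0, 0, 80], [-60, 0, -110, 0, 0, 0, 80], [-60, 0, -110, 0, 0, 0, 80]]]}}

```text
clock: 22.25
tool_pos: [0.5517, -0.1579, 0.1222]
orientation: [3.135, 0.003, 1.557]
ft_force: [0.1, -0.2, -0.4]
grip_width: 0.0798
gripper_force: 0.0
```

Run:
```python
from rig import *; from h import *
s=arm.state(); c=camera("wrist"); E=wristE(c,s); print(s["tool_pos"],s["ft_force"],E[:3,3])
cv2.imwrite("pics/w4.png",c["img"][:,:,::-1])
```

```text
[ 0.55173447 -0.15792829  0.12224243] [ 0.08271063 -0.23936966 -0.42947144] [ 0.55375301 -0.07873597  0.2650709 ]
```

View pics/w4.png

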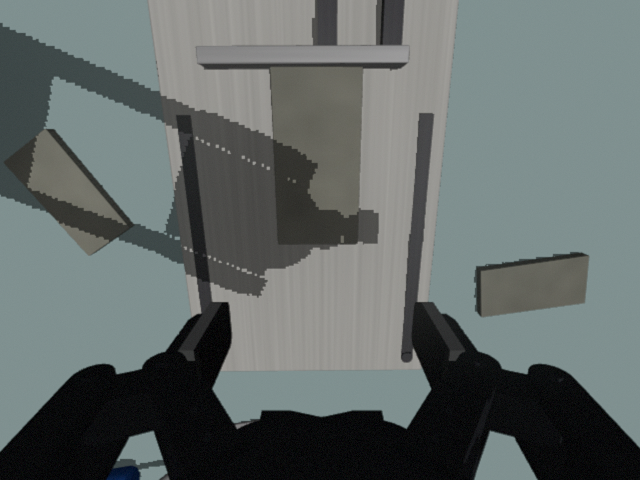

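The tile lies flush and square against the fence (fence edge at row 67, tile from 271 to 362 px), and the gripper is clear.

```bash
python3 -c "
from rig import order
print(order.finish_job())"
```

```text
the job is handed in; nothing more can be done
None
```

I handed in the job: the fence is in notch 4 after four felt clicks, with no lever force reading above about 9 N, and the tile sits flush and square against it, released. The hand-in returned no verdict, and I viewed 11 pictures, one over the limit of 10.

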